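Hang a loaded parts bin on the rack and lock it in

TASK

The yellow bin with the loose breakers and relay goes back into the empty bay of the bin rack: turn that bay's red keeper aside, carry the bin over level so that nothing falls out, and lower it onto the rail in the middle of the bay, letting go only when its hook rests on the rail. Then turn the keeper straight back over the hook so the bin cannot jump off, and leave the other things on the bench where they are.

Things in the scene. Friction and masses are not known exactly. Their poses are not given: they have to be found in the camera images.
- bin: Yellow open hook-on parts bin, 160 mm long (x), 60 wide (y), 78 high, walls and floor 3 mm, 0.2 kg, about 0.47 kg with the loose parts in it. Origin: centre of its underside; z up; x points from the low front (38 mm high, with label) to the back wall, behind which the hook sits. Its mouth slopes: the side walls are 78 mm high only from 25 mm ahead of the middle (x = -25 mm) to the back.
- bin_grip (a point): Over the loaded bin's centre of mass, level with its rim: 14 mm behind the bin's origin (+x), 78 mm above its underside, midway between the side walls; same axes as the bin. The bin is gripped from above at the outsides of its two side walls here, across 60 mm. The parts stand up to 4 mm above the rim. A contactor or tape measure may stand 65 mm or more from here.
- bin_hook (a point): Middle of the roof of the bin's hook channel: 86 mm behind the bin's origin (+x), 74 mm above its underside; same axes. The hook is 50 mm wide: a ledge at the top of the back wall, a channel 12 mm wide (80 to 92 mm behind the origin), open below, and a lip 4 mm thick whose flared toe ends 52 mm above the underside and 99 mm behind the origin.
- breaker_0: Narrow white circuit breaker standing loose in the bin, 87 mm long, 17 mm wide, 79 mm high. Origin: centre of its underside.
- breaker_1: The second such breaker, beside it. Origin: centre of its underside.
- relay_1: Plug-in relay with a clear cover, standing loose in the front of the bin, 35x28x55 mm. Origin: centre of its underside.
- bay_rail (a point): Empty bay of the grey bin rack: middle of the top edge of its aluminium rail, 174 mm above the bench. x points square to the rail, away from the robot (bins hang on the -x side, their x along it); y along the rail; z up. The rail is 4 mm thick, 30 mm free below its edge, with 16 mm free behind it; a bin hangs with its underside 100 mm above the bench, about 5 degrees nose down.
- bay_stop (a point): Middle of the lower edge of the stop strip's face in the empty bay: 4 mm to -x of the rail's middle, 76 mm below its top edge. The strip is 34 mm high; a hanging bin's back wall leans on it. A level bin goes down freely while bin_hook is from 4 mm to -x to 2 mm to +x of bay_rail; best 1 mm to -x. Axes as bay_rail.
- hung_bin_a: A fixed blue bin of the same shape hanging in another bay, with its keeper shut (red wing up to 42 mm above the rail, 12 to 58 mm behind the rail). Origin: on the bench below the middle of the rail's top edge in its bay; axes as bay_rail. The three bays lie 115 mm apart; any may be the empty one. The parts in the blue bins reach 190 mm above the bench.
- hung_bin_b: The other such blue bin. Origin and axes likewise.
- keeper (a joint): Angle of the empty bay's keeper, a turn-button on an upright pivot 35 mm behind the rail. 0 = shut: its steel arm (50 mm from pivot to tip, 14 wide, 10 to 16 mm above the rail's top edge) points to -x over the rail and the hook's place. Positive = counter-clockwise from above. Turns to 1.65 rad either way, stays where left (friction 0.06 N m), clear of the hook beyond about 1.2 rad.
- keeper_wing (a point): On the keeper's pivot axis, 42 mm above the rail's top edge, at the top of the keeper's red thumb wing. The wing is 9 mm thick (y), 46 mm long (x, centred on the pivot), 27 mm high, and turns with the arm; the arm points to -x of this point. Pinch the wing from above across its thickness to turn it.
- contactor_1: Bystander: grey and white contactor with a green button, 80x45x83 mm, stands upright. Origin: centre of its underside.
- tape_measure: Bystander: black and yellow tape measure, 38x90x68 mm, stands upright. Origin: centre of its underside.
- meter_red: Bystander: red multimeter, 165x82x54 mm, lies on its back. Origin: centre of its underside.
- junction_box: Bystander: light grey junction box, 85x85x47 mm. Origin: centre of its underside.
- cutter_yellow: Bystander: side cutter with yellow handles, 144x60x14 mm. Origin: centre of its underside.
- tape_black: Bystander: roll of black insulating tape, diameter 68, height 19 mm. Origin: centre of its underside.
Things that resemble listed ones, but are neither listed nor needed, are in the scene too. What is shaped like the breaker_0 but orange or turquoise is not meant.

How it is judged:
On the way, in this order (a step that is already met when the one before it is completed fails the run):
1. the keeper is turned aside, clear of the hook's place ((value of joint keeper above 1.05 rad or value of joint keeper below -1.05 rad)), for 0.1 s.
2. the bin rests with its hook on the rail of the empty bay, upright, while the fingers still hold it (x of bin_hook in the frame of bay_rail between -0.012 and 0.012 m and y of bin_hook in the frame of bay_rail between -0.022 and 0.022 m and z of bin_hook in the frame of bay_rail between -0.006 and 0.007 m and angle between bin's own z axis and vertical below 0.2 rad and angle between the x axis of bin and the x axis of bay_rail, either way round below 0.2 rad and contact force between bin and the fingers above 0.5 N), for 0.1 s.
3. the keeper is back over the hook of the hanging bin (x of bin_hook in the frame of bay_rail between -0.012 and 0.012 m and y of bin_hook in the frame of bay_rail between -0.022 and 0.022 m and z of bin_hook in the frame of bay_rail between -0.006 and 0.007 m and angle between bin's own z axis and vertical below 0.2 rad and angle between the x axis of bin and the x axis of bay_rail, either way round below 0.2 rad and value of joint keeper between -0.3 and 0.3 rad), for 0.2 s.
At the end, for the whole second after the job is handed in: The released bin hangs still, hook on the empty bay's rail (within 7 mm above or 6 mm below its top edge, 12 mm across, 22 mm along from the bay's middle), tilted and skewed under 0.2 rad, both breakers and the relay inside, the keeper within 0.3 rad of shut (all of step 3 and x of breaker_0 in the frame of bin between -0.085 and 0.085 m and y of breaker_0 in the frame of bin between -0.032 and 0.032 m and z of breaker_0 in the frame of bin between -0.005 and 0.06 m and x of breaker_1 in the frame of bin between -0.085 and 0.085 m and y of breaker_1 in the frame of bin between -0.032 and 0.032 m and z of breaker_1 in the frame of bin between -0.005 and 0.06 m and x of relay_1 in the frame of bin between -0.085 and 0.085 m and y of relay_1 in the frame of bin between -0.032 and 0.032 m and z of relay_1 in the frame of bin between -0.005 and 0.06 m and linear speed of bin below 0.02 m/s and contact force between bin and the fingers below 0.2 N); the robot touches nothing.
It fails at once if the bin is tipped more than 0.45 rad (angle between bin's own z axis and vertical above 0.45 rad).
It fails at once if a breaker or the relay falls out of the bin (distance between any of breaker_0, breaker_1, relay_1 and bin above 0.115 m).
It fails at once if another loose thing on the bench is pushed more than 3 cm (distance of any of contactor_1, tape_measure, meter_red, junction_box, cutter_yellow, tape_black from where it was at the start of the episode above 0.03 m).
It also fails if it takes over 70 s, if anything falls off the work surface, if the arm or the gripper's body presses on something with over 40 N, if the wrist force passes 120 N, or if a joint passes its speed limit or range.

ROBOT

A 6-joint arm with a two-finger parallel gripper is mounted at the origin on a cart in front of the work surface, level with it; the furniture and walls round the work are solid. World frame = base frame: x ahead of the robot, y to its left, z up, the work surface at z = 0. Lengths are in m, angles in rad, forces in N, time in s.
With the tool pointing down it reaches from about 0.35 to 0.775 m from the base axis. Payload 7.3 kg.
Tool frame: the origin (TCP) lies at the centre of the arm's flange, where the gripper is bolted on; the fingertips stand 178 mm ahead of it and the grasp point (between the pads) lies 159 mm ahead of it; z points along the fingers, y is the line along which they close (so a half turn about z gives the same grasp; the last joint's range is limited). The gripper opens to 92 mm and grips with 3 to 60 N. Pads are 19 mm wide; open, the fingers measure 130 mm over their backs; the gripper's body (75 mm by 190 mm) begins 47 mm behind the grasp point.
Start: joints at [-1.293, 0.342, 1.524, -0, 1.275, -0.146], TCP at [0.216, -0.479, 0.405] pointing down, gripper open.
Joint ranges: [-2.53, 2.53], [-0.77, 2.02], [0.04, 2.7], [-1, 4.14], [0.28, 2.66], [-3.11, 3.11]. Speed limits (rad/s): [2.57, 2.57, 3.14, 3.14, 3.14, 3.14].

INTERFACE

Orientations are given as [roll, pitch, yaw] about the fixed x, y, z axes, in that order (R = Rz(yaw) Ry(pitch) Rx(roll)).
In Python, from cell import telemetry, vision, ticket gives the robot as it stands.
- The arm moves only by the shell command python3 -m crank 'ROWS' [FORCE]. ROWS is JSON, a list of rows, each a list of 5 numbers: the gripper command: -1 is shut, 1 is fully open, values between are in proportion, then the shift along the tool's x, y, z in mm, then the turn about the tool's z in rad. In form: [[fingers, dx, dy, dz, roll], ...]. A call has 1 to 12 rows; each row is the pose to reach, as a shift and turn from the pose commanded when the call began, along the tool's axes at that moment; what a row does not reach only later rows make up. A row lasts 1/12 s, in which the tool goes at most 41.7 mm and 7.16 degrees, less where a joint would pass 70% of its speed; a pose out of reach is approached as far as the arm can. A call with a gripper value outside its range is refused whole. The fingers move at their own pace and stop on an object; FORCE is the grip in N (left out, the last holds). Time passes only in rows, so rows that repeat a pose let the fingers close. It gives the time, the measured TCP pose, the force, the opening and the grip force at its end, in the units of the state.
- telemetry.observe(): the state, without advancing time (a new reading comes with each control period).
- vision.read_camera(name): name is "side" or "top" or "wrist"; returns (picture, depth): 384x512x3 uint8, red, green, blue; 384x512 float32, m along the optical axis (not along the pixel's ray), 0 where there is no reading.
- vision.get_calibration(name): a dict with "camera_matrix" (3x3 intrinsics, pixels), "dist" ([k1, k2, p1, p2, k3] as OpenCV has them; the pictures are not rectified), "rvec" (rotation vector, rad) and "tvec" (3), from world to camera coordinates, as OpenCV has them. Camera axes: x right, y down, z forward; pixel columns grow to the right and rows downward; lengths in m; the calibration is good to about 2 mm. A picture is of the moment at which its call begins: read the wrist's pose just before it. get_calibration takes no time and is no camera call; for the wrist camera it gives the pose at the moment of the call.
- ticket.hand_in(): hands the job in; it is judged then, once.
The state is a dict: "time": time; "qpos": joint angles; "qvel": joint speeds; "joint_efforts": joint torques, N m; "tool_pos": TCP position; "tool_rot": TCP orientation; "contact_force": force on the tool from outside, world axes, zero at the start; "torque": the same for the moment, N m; "opening": finger opening in m; "grip_force": force on a finger pad.
Only numpy, scipy, OpenCV 4.12 (cv2) and the standard library are available. Lean on these libraries where they do the work, as an engineer would, in place of code of your own. Each camera call takes 0.05 s, during which the arm holds its last target. There are 200 camera calls.

## Working session

There is one attempt and no reset: what is moved stays moved. The work goes in short steps, Python scripts to look and compute and a shell command to move; the robot and the scene stay as the last step left them, time stands still between calls to the robot, and variables do not carry over. Pictures are saved under pics/ and viewed, at most 10 in all, crops included, and the job is handed in when it is done.

```bash
mkdir -p pics; ls; cat > h.py <<'E'
import numpy as np, cv2, sys
from cell import telemetry, vision, ticket
from scipy.spatial.transform import Rotation as R
def grab(n):
    c=vision.get_calibration(n); im,d=vision.read_camera(n)
    np.savez('%s.npz'%n,im=im,d=d,K=c['camera_matrix'],D=c['dist'],r=c['rvec'],t=c['tvec'])
    return im,d
def cloud(n):
    f=np.load('%s.npz'%n); K,D=np.array(f['K']),np.array(f['D']); d=f['d']
    v,u=np.mgrid[:384,:512]
    p=cv2.undistortPoints(np.stack([u,v],-1).reshape(-1,1,2).astype(float),K,D).reshape(384,512,2)
    X=np.dstack([p*d[...,None],d])
    Rm=cv2.Rodrigues(np.array(f['r']))[0]; t=np.array(f['t']).reshape(3)
    W=(X-t)@Rm; W[d==0]=np.nan
    return f['im'],W
def save(name,im): cv2.imwrite('pics/'+name,cv2.cvtColor(im,cv2.COLOR_RGB2BGR))
E
python3 - <<'E'
from h import *
ims=[grab(n)[0] for n in ('top','side')]
save('a.png',cv2.resize(ims[0],(800,600),interpolation=cv2.INTER_CUBIC)); save('b.png',cv2.resize(ims[1],(800,600),interpolation=cv2.INTER_CUBIC))
s=telemetry.observe(); print(s)
E
```

```text
pics
{'time': 0.1, 'qpos': array([-1.29299687e+00,  3.42639016e-01,  1.52489991e+00, -9.35021529e-06,
        1.27537319e+00, -1.45992568e-01]), 'qvel': array([ 8.23409746e-04, -1.12914307e-03, -1.54364290e-03,  2.99011987e-05,
        2.15888861e-04,  1.27012893e-03]), 'joint_efforts': array([ 1.64631252e-03, -4.32003415e+01, -2.44696105e+01,  7.19140680e-02,
        5.26721345e-02, -4.11234601e-05]), 'tool_pos': array([ 0.21588192, -0.47843663,  0.40412911]), 'tool_rot': array([-3.14028592e+00, -1.83102588e-04,  4.23794632e-01]), 'contact_force': array([-0.12553479, -0.4011249 ,  0.24519785]), 'torque': array([ 0.00147231,  0.00949144, -0.01088656]), 'grip_force': 0.0, 'opening': 0.09188297018694577}
```

View pics/a.png

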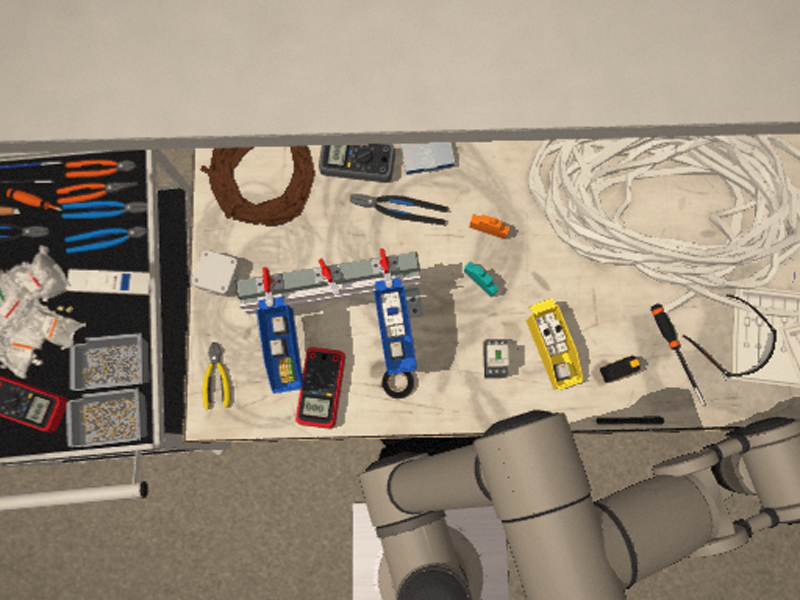

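View pics/b.png

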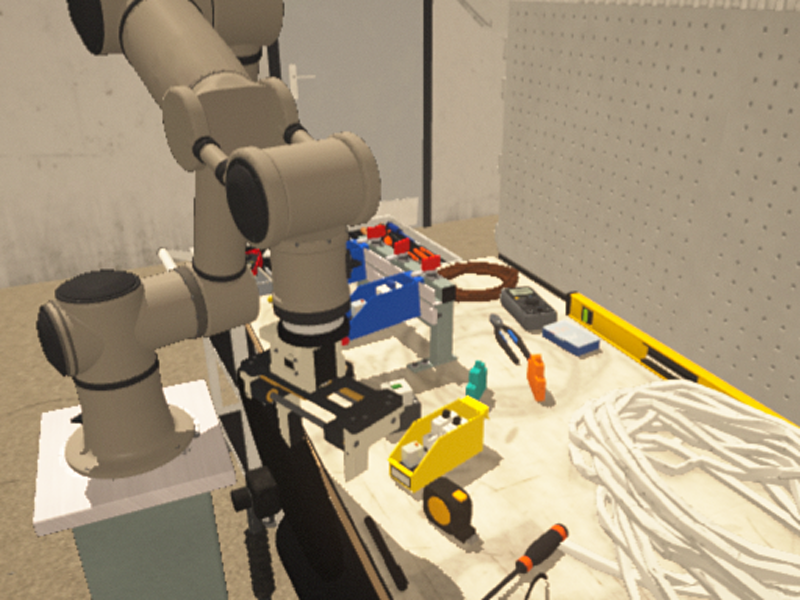

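The top view shows the yellow bin at (555,345) in the enlarged picture, with its hook end up at (543,305). The empty bay is the middle one, with its red keeper at (326,270). The blue bins hang at (278,345) and (395,325). Nearest bystanders to the bin are the contactor (496,357) and the tape measure (622,368). The meter's top edge lies close below the empty bay, at (325,350). Next I measure these.

```bash
python3 - <<'E'
from h import *
im,W=cloud('top'); hsv=cv2.cvtColor(im,cv2.COLOR_RGB2HSV)
H,S,V=[hsv[...,i].astype(int) for i in range(3)]
u=np.arange(512)[None]; v=np.arange(384)[:,None]
red=((H<8)|(H>172))&(S>150)&(V>90)
for b in [(155,185),(195,222),(230,260)]:
    m=red&(u>b[0])&(u<b[1])&(v>150)&(v<190)&(W[...,2]>.19)
    p=W[m]; q=p[p[:,2]>.208]; 
    r=cv2.minAreaRect(q[:,:2].astype(np.float32)*1000)
    print('keeper',m.sum(),q.mean(0).round(4),np.percentile(p[:,2],[5,50,95]).round(4),r)
yel=(H>20)&(H<33)&(S>150)&(V>90)&(u>330)&(u<378)&(v>185)&(v<255)
p=W[yel]; print('yellow',yel.sum(),np.percentile(p[:,2],[2,50,98]).round(3))
r=cv2.minAreaRect(p[(p[:,2]>.01)][:,:2].astype(np.float32)*1000);print(r)
q=p[p[:,2]>.07]; r=cv2.minAreaRect(q[:,:2].astype(np.float32)*1000);print('rim',len(q),r,cv2.boxPoints(r))
# rail: nonred pixels with z .165-.18 between bays
g=(S<60)&(W[...,2]>.166)&(W[...,2]<.182)&(u>150)&(u<275)&(v>155)&(v<205)
q=W[g]; print('rail',len(q)); r=cv2.minAreaRect(q[:,:2].astype(np.float32)*1000);print(r,cv2.boxPoints(r))
vs=W[175:205,213]; print(np.c_[np.arange(175,205),(vs*1000).round(0)])
save('c.png',np.hstack([cv2.resize(im[185:260,320:390],(420,450),interpolation=cv2.INTER_CUBIC),cv2.resize(im[155:205,190:230],(360,450),interpolation=cv2.INTER_CUBIC)]))
E
```

```text
keeper 62 [0.5848 0.3043 0.2167] [0.1964 0.2152 0.2226] ((583.7559814453125, 304.08819580078125), (45.098876953125, 9.085521697998047), 7.741929531097412)
keeper 54 [0.5985 0.1905 0.2161] [0.1956 0.215  0.2196] ((599.2960815429688, 190.68353271484375), (44.140438079833984, 6.687185764312744), 25.52383041381836)
keeper 54 [0.6152 0.0779 0.2161] [0.1963 0.2156 0.2197] ((615.3901977539062, 77.58666229248047), (43.88926315307617, 8.596351623535156), 11.819318771362305)
yellow 750 [nan nan nan]
((466.7682189941406, -271.7325744628906), (181.66140747070312, 62.526206970214844), 17.79046058654785)
rim 178 ((488.152099609375, -265.24969482421875), (133.80770874023438, 61.4616813659668), 17.49247932434082) [[ 415.10504 -256.04996]
 [ 433.57922 -314.66943]
 [ 561.19916 -274.44943]
 [ 542.725   -215.82996]]
rail 1310
((554.2378540039062, 185.38717651367188), (131.02154541015625, 363.3071594238281), 7.665809154510498) [[465.08093   356.6785   ]
 [513.5442     -3.3817558]
 [643.3948     14.095856 ]
 [594.9315    374.1561   ]]
[[175.  nan  nan  nan]
 [176. 597. 180. 178.]
 [177. 593. 179. 178.]
 [178. 586. 178. 194.]
 [179. 584. 178. 191.]
 [180. 581. 178. 190.]
 [181. 577. 178. 195.]
 [182. 574. 178. 192.]
 [183. 571. 178. 194.]
 [184. 569. 178. 190.]
 [185. 565. 178. 193.]
 [186. 563. 178. 189.]
 [187. 559. 178. 192.]
 [188. 565. 183. 149.]
 [189. 567. 185. 127.]
 [190. 563. 185. 128.]
 [191. 563. 186. 116.]
 [192. 562. 188. 102.]
 [193. 579. 199.   1.]
 [194. 577. 199.  -4.]
 [195. 573. 199.  -1.]
 [196. 569. 199.   2.]
 [197. 566. 199.  -2.]
 [198. 562. 199.   3.]
 [199. 558. 198.   6.]
 [200. 556. 199.  -3.]
 [201. 551. 199.   2.]
 [202. 548. 199.  -0.]
 [203. 543. 198.   8.]
 [204. 541. 199.  -1.]]
```

View pics/c.png

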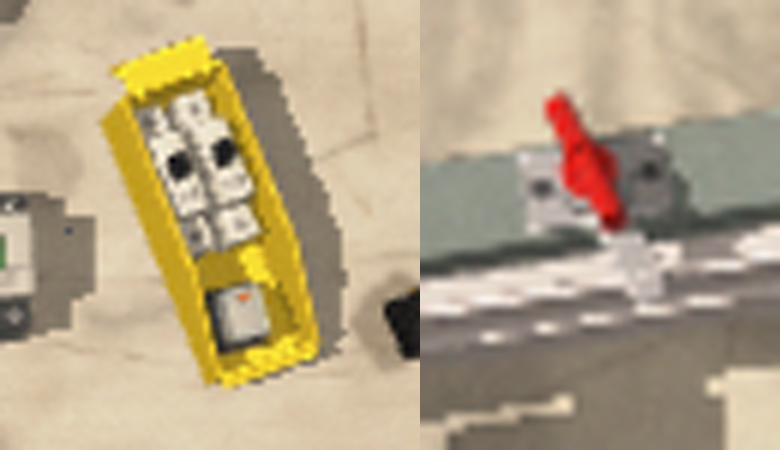

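The crop confirms both targets. The left half shows the only yellow bin with the two white breakers and the relay, hook at the upper left. The right half shows the empty bay's keeper at about +0.3 rad. Estimates, consistent across wing size, 115 mm bay spacing and bin length:

| Quantity | Estimate |
|---|---|
| Rack yaw | 0.1335 rad |
| Keeper pivot | (0.599, 0.191) |
| bay_rail | (0.565, 0.186) |
| bin_grip | (0.471, -0.270) |
| Bin yaw | 0.31 rad |

First I hover above the keeper.

```bash
python3 -m crank '[[1,52,-38,-50,0],[1,624,-452,-50,0],[1,624,-452,-50,0],[1,624,-452,-50,0],[1,624,-452,-50,0],[1,624,-452,-50,0],[1,624,-452,-50,0],[1,624,-452,-50,0],[1,624,-452,-50,0],[1,624,-452,-50,0],[1,624,-452,-50,0],[1,624,-452,-50,0]]'
```

```text
time: 1.1
tool_pos: [0.4603, -0.0503, 0.4454]
tool_rot: [-3.142, 0.0, 0.424]
contact_force: [0.7, -0.8, -0.2]
opening: 0.0918
grip_force: 0.0
```

```bash
python3 -m crank '[[1,215,-150,0,0],[1,215,-150,0,0],[1,215,-150,0,0],[1,215,-150,0,0],[1,215,-150,0,0],[1,215,-150,0,0],[1,215,-150,0,0],[1,215,-150,0,0],[1,215,-150,0,0],[1,215,-150,0,0]]'
python3 - <<'E'
from h import *
im,d=grab('wrist'); print(telemetry.observe()['tool_pos'],telemetry.observe()['tool_rot']); save('d.png',im)
f=np.load('wrist.npz');Rm=cv2.Rodrigues(f['r'])[0];print(-Rm.T@f['t'].reshape(3),Rm[2])
E
```

```text
time: 1.93
tool_pos: [0.5939, 0.1719, 0.4451]
tool_rot: [3.141, 0.001, 0.423]
contact_force: [-0.2, -0.0, -0.2]
opening: 0.0916
grip_force: 0.0
[0.59380579 0.17159547 0.445453  ] [3.14134605e+00 6.76612156e-04 4.22632994e-01]
[0.65196016 0.19807207 0.42565226] [-0.22721517 -0.10234032 -0.96845223]
```

View pics/d.png

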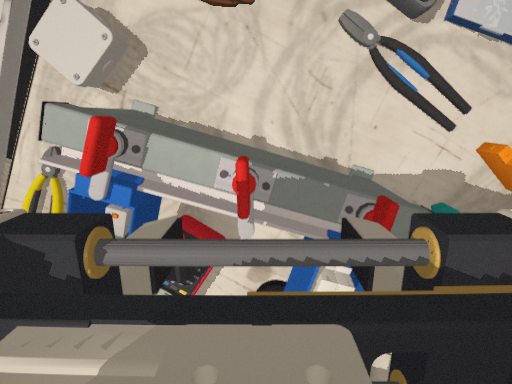

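The wrist view shows the empty bay's keeper at (243,190). The rail's bright top edge runs from (45,155) to (330,240). I refine pivot, wing and rail from this view.

```bash
python3 - <<'E'
from h import *
im,W=cloud('wrist'); hsv=cv2.cvtColor(im,cv2.COLOR_RGB2HSV)
H,S,V=[hsv[...,i].astype(int) for i in range(3)]
u=np.arange(512)[None]; v=np.arange(384)[:,None]
red=((H<8)|(H>172))&(S>150)&(V>80)
for b in [(78,125),(230,262)]:
    m=red&(u>b[0])&(u<b[1])&(v>110)&(v<222)
    p=W[m]; print(np.percentile(p[:,2],[5,50,95]).round(4))
    q=p[p[:,2]>.211]; r=cv2.minAreaRect(q[:,:2].astype(np.float32)*1000); print(len(q),q.mean(0).round(4),r)
a=.1335; ex=np.array([np.cos(a),np.sin(a)]); ey=np.array([-ex[1],ex[0]])
P=np.array([.5995,.1908])
L=np.dstack([(W[...,:2]-P)@ex,(W[...,:2]-P)@ey])*1000
for c in (170,205,215,275,290):
    col=[(r,L[r,c].round(0).tolist(),round(W[r,c,2]*1000),V[r,c]) for r in range(135,245)]
    print(c,[x for x in col if -50<x[1][0]<-10][::2])
E
```

```text
[nan nan nan]
870 [0.5822 0.3013 0.2156] ((581.5595092773438, 302.1905822753906), (44.98172378540039, 9.473642349243164), 5.383670330047607)
[nan nan nan]
686 [0.5983 0.1894 0.2162] ((597.2875366210938, 189.14064025878906), (44.473854064941406, 9.030924797058105), 25.32491111755371)Traceback (most recent call last):
  File "<stdin>", line 14, in <module>
ValueError: cannot convert float NaN to integer
```

```bash
python3 - <<'E'
from h import *
im,W=cloud('wrist')
a=.1335; ex=np.array([np.cos(a),np.sin(a)]); ey=np.array([-ex[1],ex[0]])
P=np.array([.5975,.1893])
L=np.dstack([(W[...,:2]-P)@ex,(W[...,:2]-P)@ey,W[...,2]])*1000
z=L[...,2]; m=(np.abs(L[...,1])<90)&(np.abs(L[...,1])>12)&(L[...,0]<-10)&(L[...,0]>-60)
g=im.mean(2)
for x in range(-56,-10,2):
    k=m&(L[...,0]>=x)&(L[...,0]<x+2)
    if k.sum()>5: print(x,k.sum(),np.percentile(z[k],[10,50,90]).round(0),g[k].mean().round())
k=m&(z>168)&(z<180)&(L[...,0]<-25)
for lo,hi in ((-90,-50),(-50,-12),(12,50),(50,90)):
    kk=k&(L[...,1]>lo)&(L[...,1]<hi); 
    if kk.sum()>5: print(lo,kk.sum(),np.percentile(L[kk][:,0],[3,50,97]).round(1),np.median(z[kk]))
E
```

```text
-56 42 [135. 163. 184.] 66.0
-54 43 [140. 168. 184.] 69.0
-52 87 [151. 175. 185.] 68.0
-50 64 [150. 159. 183.] 70.0
-48 16 [185. 191. 192.] 159.0
-46 21 [185. 191. 192.] 170.0
-44 28 [185. 191. 191.] 165.0
-42 26 [185. 191. 192.] 166.0
-40 47 [174. 175. 191.] 163.0
-38 311 [174. 175. 176.] 175.0
-36 1703 [147. 163. 175.] 138.0
-34 529 [144. 146. 172.] 153.0
-32 325 [144. 145. 191.] 168.0
-30 418 [144. 145. 313.] 149.0
-28 330 [144. 145. 315.] 134.0
-26 138 [290. 314. 322.] 71.0
-24 150 [300. 315. 326.] 74.0
-22 180 [274. 318. 338.] 81.0
-20 291 [175. 322. 345.] 89.0
-18 501 [175. 176. 342.] 115.0
-16 829 [175. 282. 340.] 112.0
-14 1083 [176. 283. 340.] 107.0
-12 783 [175. 273. 344.] 106.0
-90 227 [-37.3 -34.4 -33. ] 174.22225827643211
-50 206 [-37.7 -34.9 -33.8] 174.18379482247246
12 267 [-38.  -35.2 -34.1] 174.12572353052212
50 359 [-57.4 -36.1 -34.5] 174.3274377523834
```

```bash
python3 -m crank '[[0,11,-15,0,-0.02],[-0.3,11,-15,0,-0.02],[-0.4,11,-15,0,-0.02],[-0.4,11,-15,37,-0.02],[-0.4,11,-15,73,-0.02],[-0.4,11,-15,73,-0.02],[-0.4,11,-15,73,-0.02]]' 20
```

```text
time: 2.57
tool_pos: [0.5977, 0.1898, 0.3715]
tool_rot: [-3.141, 0.004, 0.442]
contact_force: [0.7, 0.5, 1.7]
opening: 0.0497
grip_force: 0.0
```

```bash
python3 -m crank '[[-1,0,0,0,0],[-1,0,0,0,0],[-1,0,0,0,0],[-1,0,0,0,0],[-1,0,0,0,0],[-1,0,0,0,0]]' 20; python3 -m crank '[[-1,0,0,0,-0.1],[-1,0,0,0,-0.2],[-1,0,0,0,-0.3],[-1,0,0,0,-0.4],[-1,0,0,0,-0.5],[-1,0,0,0,-0.6],[-1,0,0,0,-0.7],[-1,0,0,0,-0.8],[-1,0,0,0,-0.9],[-1,0,0,0,-1.0],[-1,0,0,0,-1.1],[-1,0,0,0,-1.12]]' 20
```

```text
time: 3.07
tool_pos: [0.5982, 0.1907, 0.3731]
tool_rot: [3.14, -0.001, 0.444]
contact_force: [6.3, -13.8, 3.0]
opening: 0.0099
grip_force: 8.4
time: 4.07
tool_pos: [0.5985, 0.1902, 0.3731]
tool_rot: [3.14, 0.001, 1.567]
contact_force: [2.2, -4.4, 3.4]
opening: 0.0089
grip_force: 20.0
```

```bash
python3 -m crank '[[-0.4,0,0,0,0],[-0.4,0,0,0,0],[-0.4,0,0,0,0],[-0.4,0,0,-40,0],[-0.4,0,0,-80,0],[1,-460,-125,-80,1.257],[1,-460,-125,-80,1.257],[1,-460,-125,-80,1.257],[1,-460,-125,-80,1.257],[1,-460,-125,-80,1.257],[1,-460,-125,-80,1.257],[1,-460,-125,-80,1.257]]' 20
```

```text
time: 5.07
tool_pos: [0.5186, -0.0913, 0.4525]
tool_rot: [-3.141, -0.0, 0.682]
contact_force: [1.7, -0.0, -0.5]
opening: 0.0698
grip_force: 0.0
```

```bash
python3 -m crank '[[1,-145,105,0,0.35],[1,-145,105,20,0.35],[1,-145,105,30,0.35],[1,-145,105,30,0.35],[1,-145,105,30,0.35],[1,-145,105,30,0.35],[1,-145,105,30,0.35],[1,-145,105,30,0.35]]' 20
python3 - <<'E'
from h import *
im,d=grab('wrist'); s=telemetry.observe();print(s['tool_pos'],s['tool_rot']); save('e.png',im)
im,W=cloud('wrist'); hsv=cv2.cvtColor(im,cv2.COLOR_RGB2HSV)
H,S,V=[hsv[...,i].astype(int) for i in range(3)]
m=(H>20)&(H<33)&(S>130)&(V>70)&np.isfinite(W[...,2])&(W[...,2]<.1)
p=W[m]
q=p[(p[:,2]>.068)]; r=cv2.minAreaRect(q[:,:2].astype(np.float32)*1000); print(len(q),r,cv2.boxPoints(r))
im,W=cloud('wrist')
E
```

```text
time: 5.73
tool_pos: [0.4747, -0.2624, 0.4227]
tool_rot: [-3.141, -0.001, 0.339]
contact_force: [-0.0, 0.1, 1.0]
opening: 0.0912
grip_force: 0.0
[ 0.47482271 -0.2620773   0.42284846] [ 3.14148880e+00 -6.53308343e-04  3.39703804e-01]
1513 ((484.205810546875, -269.0391845703125), (136.5593719482422, 60.034183502197266), 18.648998260498047) [[ 409.91257 -262.43192]
 [ 429.1097  -319.314  ]
 [ 558.499   -275.64645]
 [ 539.3019  -218.76437]]
```

View pics/e.png

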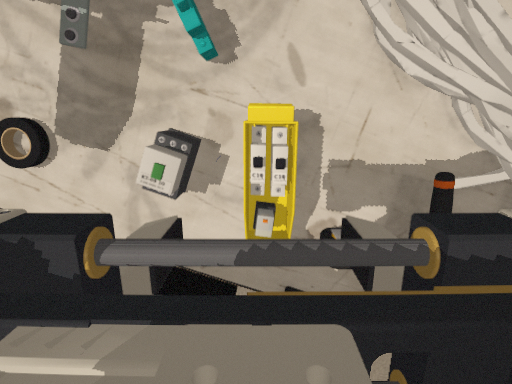

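The view shows the bin upright at (270,180) with nothing beside its walls. The contactor at (168,162) is well clear. bin_grip measures (0.471, -0.273), which agrees with the top view within 3 mm. Lowering over the walls.

```bash
python3 -m crank '[[0.74,-7,9.5,0,0.014],[0.74,-7,9.5,30,0.014],[0.74,-7,9.5,65,0.014],[0.74,-7,9.5,100,0.014],[0.74,-7,9.5,135,0.014],[0.74,-7,9.5,165,0.014],[0.74,-7,9.5,185,0.014],[0.74,-7,9.5,204,0.014],[0.74,-7,9.5,204,0.014],[0.74,-7,9.5,204,0.014]]' 40
```

```text
time: 6.62
tool_pos: [0.4711, -0.2743, 0.2183]
tool_rot: [-3.141, 0.001, 0.325]
contact_force: [0.1, -0.1, 0.8]
opening: 0.08
grip_force: 0.0
```

```bash
python3 -m crank '[[-1,0,0,0,0],[-1,0,0,0,0],[-1,0,0,0,0],[-1,0,0,0,0],[-1,0,0,0,0],[-1,0,0,0,0],[-1,0,0,-15,0],[-1,0,0,-30,0],[-1,0,0,-30,0]]' 45
```

```text
time: 7.37
tool_pos: [0.4715, -0.275, 0.2507]
tool_rot: [3.138, -0.002, 0.325]
contact_force: [1.4, -1.0, -5.1]
opening: 0.0599
grip_force: 45.0
```

```bash
python3 - <<'E'
from h import *
im,d=grab('side'); print(telemetry.observe()['contact_force'],telemetry.observe()['torque']); save('f.png',cv2.resize(im[200:360,190:400],(788,600)))
E
```

```text
[ 0.91485973 -0.13165951 -5.42603678] [-0.06036199  0.01588911 -0.03924193]
```

View pics/f.png

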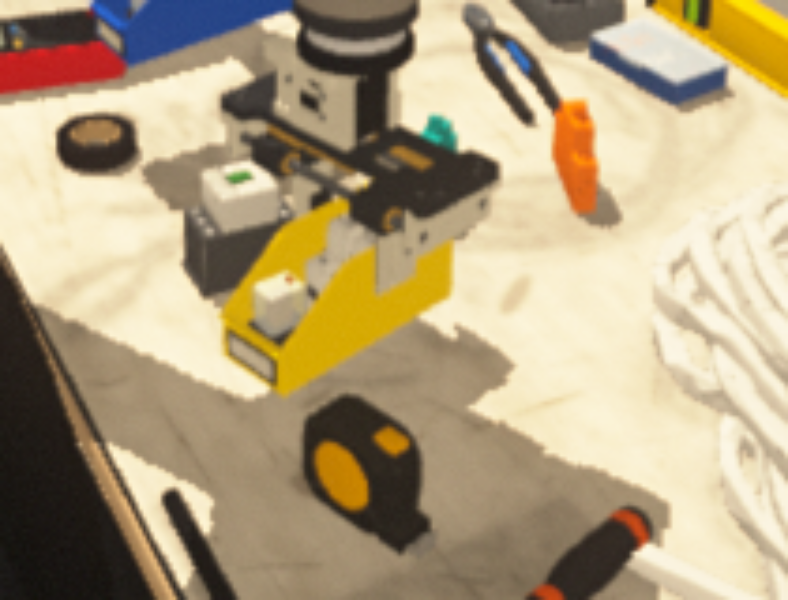

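The side crop shows the bin held level between the fingers with the breakers and relay inside, and clear of the contactor and tape measure. Lifting, then carrying gently.

```bash
python3 -m crank '[[-1,0,0,-10,0],[-1,0,0,-30,0],[-1,0,0,-55,0],[-1,0,0,-80,0],[-1,0,0,-105,0],[-1,0,0,-130,0],[-1,0,0,-155,0],[-1,0,0,-180,0],[-1,0,0,-195,0],[-1,0,0,-204,0],[-1,0,0,-204,0]]' 45; python3 -m crank '[[-1,3,-8,0,0],[-1,9,-24,0,0.02],[-1,18,-48,0,0.04],[-1,28,-74,0,0.06],[-1,39,-102,0,0.08],[-1,50,-130,0,0.1],[-1,61,-158,0,0.12],[-1,72,-187,0,0.14],[-1,83,-216,0,0.16],[-1,94,-245,0,0.175],[-1,105,-274,0,0.187],[-1,115,-300,0,0.187]]' 45
```

```text
time: 8.33
tool_pos: [0.4709, -0.2746, 0.4539]
tool_rot: [3.139, -0.001, 0.325]
contact_force: [0.0, -1.6, -5.2]
opening: 0.0596
grip_force: 45.0
time: 9.33
tool_pos: [0.4833, 0.0487, 0.4505]
tool_rot: [-3.14, 0.004, 0.138]
contact_force: [-0.3, 0.1, -4.9]
opening: 0.0598
grip_force: 45.0
```

```bash
python3 -m crank '[[-1,5,-25,0,0],[-1,10,-50,0,0],[-1,15,-75,0,0],[-1,19,-98,0,0],[-1,22,-114,0,0],[-1,24,-122,0,0],[-1,24,-124,0,0],[-1,24,-124,0,0],[-1,24,-124,0,0]]' 45
python3 - <<'E'
from h import *
im,d=grab('wrist'); s=telemetry.observe();print(s['tool_pos'],s['tool_rot']); save('g.png',im); grab('side'); grab('top')
im,W=cloud('wrist'); hsv=cv2.cvtColor(im,cv2.COLOR_RGB2HSV)
H,S,V=[hsv[...,i].astype(int) for i in range(3)]
a=s['tool_rot'][2]; ex=np.array([np.cos(a),np.sin(a)]); ey=np.array([-ex[1],ex[0]])
T=s['tool_pos'][:2]
L=np.dstack([(W[...,:2]-T)@ex,(W[...,:2]-T)@ey,W[...,2]])*1000
m=(H>20)&(H<33)&(S>130)&(V>70)&(L[...,2]>180)&(L[...,2]<400)
q=L[m]; print('bin z',np.percentile(q[:,2],[5,50,95,99]).round(1))
t=q[q[:,2]>295]; r=cv2.minAreaRect(t[:,:2].astype(np.float32)); print(len(t),r,np.percentile(t[:,0],[1,99]),np.percentile(t[:,1],[1,99]))
f=q[q[:,0]>69]; print('hook',len(f),np.percentile(f[:,0],[5,50,99]),np.percentile(f[:,1],[2,98]),np.median(f[:,2]))
z=L[...,2]
k=(z>170)&(z<178)&(L[...,0]>40)&(L[...,0]<90)
for lo in range(-80,90,20):
    kk=k&(L[...,1]>lo)&(L[...,1]<lo+20)
    if kk.sum()>10: print(lo,kk.sum(),np.percentile(L[kk][:,0],[3,50,97]).round(1),np.median(z[kk]))
red=((H<8)|(H>172))&(S>150)&(V>80)&(z>205)&(z<225)
n,lab,st,ce=cv2.connectedComponentsWithStats(red.astype(np.uint8))
for i in range(1,n):
    if st[i,4]>60: r=cv2.minAreaRect(L[lab==i][:,:2].astype(np.float32)); print(st[i],r)
E
```

```text
time: 10.08
tool_pos: [0.4908, 0.172, 0.4518]
tool_rot: [3.141, 0.001, 0.137]
contact_force: [-0.2, 0.9, -5.7]
opening: 0.06
grip_force: 45.0
[0.49092709 0.17172865 0.45204477] [3.14096395e+00 8.55084363e-04 1.36780257e-01]
bin z [235.7 309.2 311.4 311.9]
10442 ((26.758119583129883, 0.35601806640625), (119.16001892089844, 97.62694549560547), 29.313966751098633) [-17.73480764  81.97734869] [-29.86110933  29.19844018]
hook 4323 [69.63661136 75.71471033 82.13214603] [-23.92127029  23.25931853] 310.5400970110332
-80 118 [70.6 72.3 74. ] 174.3366747771929
-60 40 [70.5 72.2 73.9] 174.34391052982411
40 45 [69.7 71.3 73. ] 174.07782191913236
60 118 [69.7 71.3 73.1] 174.2867945969254
80 172 [41.8 69.8 89.5] 174.22739954963603
[ 407   17   23   71 1254] ((106.73711395263672, -111.45848083496094), (45.15634536743164, 9.474221229553223), 2.159986734390259)
[  85   18   23   71 1270] ((106.17974090576172, 116.58370971679688), (9.358176231384277, 45.02375793457031), 87.41939544677734)
[224  41  66  24 980] ((106.96317291259766, 2.8493404388427734), (45.19329833984375, 9.542463302612305), 82.9327392578125)
```

View pics/g.png

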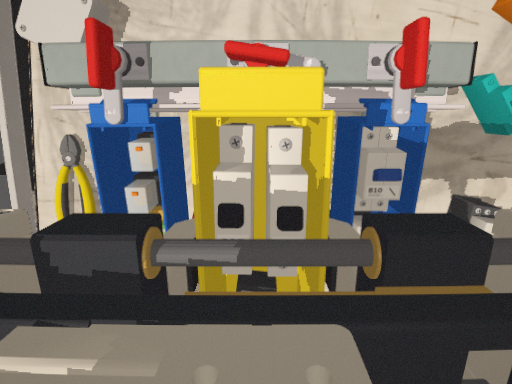

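The view shows the bin centred over the empty bay, with its hook plate at (262,88) and the keeper turned aside at (265,53). In tool axes the hook is at x 72.2, y -0.3 and the rail at x 71.8, y 2.6. The correction is -1.4 mm in x, -3 mm in tool y, and 132 mm down to contact.

```bash
python3 -m crank '[[-1,-1,-3,0,-0.006],[-1,-1.4,-3,10,-0.006],[-1,-1.4,-3,25,-0.006],[-1,-1.4,-3,40,-0.006],[-1,-1.4,-3,55,-0.006],[-1,-1.4,-3,70,-0.006],[-1,-1.4,-3,83,-0.006],[-1,-1.4,-3,93,-0.006],[-1,-1.4,-3,100,-0.006],[-1,-1.4,-3,105,-0.006],[-1,-1.4,-3,105,-0.006],[-1,-1.4,-3,105,-0.006]]' 45
python3 - <<'E'
from h import *
im,d=grab('wrist'); s=telemetry.observe();print(s['tool_pos'],s['tool_rot'],s['contact_force'])
im,W=cloud('wrist'); hsv=cv2.cvtColor(im,cv2.COLOR_RGB2HSV)
H,S,V=[hsv[...,i].astype(int) for i in range(3)]
a=s['tool_rot'][2]; ex=np.array([np.cos(a),np.sin(a)]); ey=np.array([-ex[1],ex[0]])
T=s['tool_pos'][:2]
L=np.dstack([(W[...,:2]-T)@ex,(W[...,:2]-T)@ey,W[...,2]])*1000; z=L[...,2]
m=(H>20)&(H<33)&(S>130)&(V>70)&(z>195)&(z<230)&(L[...,0]>69); f=L[m]
print('hook',len(f),np.percentile(f[:,0],[50,99]),np.percentile(f[:,1],[2,98]),np.median(f[:,2]))
k=(z>170)&(z<178)&(L[...,0]>60)&(L[...,0]<85)
for lo in range(-80,80,20):
    kk=k&(L[...,1]>lo)&(L[...,1]<lo+20)
    if kk.sum()>10: print(lo,kk.sum(),np.percentile(L[kk][:,0],[3,50,97]).round(1),np.median(z[kk]))
E
```

```text
time: 11.23
tool_pos: [0.4893, 0.1754, 0.3477]
tool_rot: [3.142, -0.001, 0.144]
contact_force: [-0.9, 0.3, -5.0]
opening: 0.0596
grip_force: 45.0
[0.48937464 0.17539622 0.34803302] [ 3.14157101e+00 -1.20658605e-03  1.43760253e-01] [-0.26324452 -0.45600217 -4.08994403]
hook 4449 [75.86462724 82.35399712] [-24.12901045  22.93638014] 206.6095692675186
-80 303 [70.8 72.7 74.6] 174.43273262972215
-60 312 [71.1 73.  74.6] 174.3911558888717
-40 152 [60.9 72.5 75. ] 174.30751168197287
20 165 [60.7 73.  74.9] 174.4288284312131
40 308 [71.6 73.3 75.1] 174.4057273477402
60 333 [71.4 73.3 75.3] 174.2524933778903
```

Hook is 0.7 mm to -x of the rail centre, so it fits. Lowering the last 28 mm.

```bash
python3 -m crank '[[-1,0,0,5,0],[-1,0,0,10,0],[-1,0,0,15,0],[-1,0,0,20,0],[-1,0,0,24,0],[-1,0,0,26,0],[-1,0,0,26,0],[-1,0,0,26,0]]' 45;  python3 -m crank '[[-1,0,0,1,0],[-1,0,0,2,0],[-1,0,0,2,0],[-1,0,0,2,0]]' 45
```

```text
time: 11.95
tool_pos: [0.4892, 0.1754, 0.3213]
tool_rot: [3.142, 0.0, 0.144]
contact_force: [-0.9, -0.3, -4.2]
opening: 0.0598
grip_force: 45.0
time: 12.28
tool_pos: [0.4892, 0.1754, 0.3197]
tool_rot: [3.142, -0.001, 0.144]
contact_force: [0.3, -0.1, -4.4]
opening: 0.06
grip_force: 45.0
```

```bash
python3 -m crank '[[-1,0,0,1,0],[-1,0,0,1,0],[-1,0,0,1,0]]' 45;  python3 -m crank '[[-1,0,0,1,0],[-1,0,0,1,0],[-1,0,0,1,0]]' 45
```

```text
time: 12.53
tool_pos: [0.4892, 0.1754, 0.3191]
tool_rot: [3.142, -0.001, 0.144]
contact_force: [-2.4, -0.6, 2.5]
opening: 0.0596
grip_force: 45.0
time: 12.78
tool_pos: [0.4894, 0.1754, 0.318]
tool_rot: [3.142, -0.002, 0.144]
contact_force: [-3.4, -0.3, 5.7]
opening: 0.0596
grip_force: 45.0
```

Contact: the vertical force went from -4.4 to +5.7 N at the expected height, so the hook rests on the rail. Easing the grip, then opening.

```bash
python3 -m crank '[[-1,0,0,0,0],[-1,0,0,0,0],[-1,0,0,0,0]]' 10; python3 -m crank '[[-1,0,0,0,0],[-1,0,0,0,0],[-1,0,0,0,0],[-1,0,0,0,0]]' 3; python3 -m crank '[[0.45,0,0,0,0],[0.5,0,0,0,0],[0.6,0,0,0,0],[0.7,0,0,0,0],[0.74,0,0,0,0],[0.74,0,0,0,0]]' 20
python3 - <<'E'
from h import *
im,d=grab('wrist'); s=telemetry.observe();print(s['tool_pos'],s['contact_force'])
im,W=cloud('wrist'); hsv=cv2.cvtColor(im,cv2.COLOR_RGB2HSV)
H,S,V=[hsv[...,i].astype(int) for i in range(3)]
a=s['tool_rot'][2]; ex=np.array([np.cos(a),np.sin(a)]); ey=np.array([-ex[1],ex[0]])
T=s['tool_pos'][:2]
L=np.dstack([(W[...,:2]-T)@ex,(W[...,:2]-T)@ey,W[...,2]])*1000; z=L[...,2]
m=(H>20)&(H<33)&(S>130)&(V>70)&(z>165)&(z<200)&(L[...,0]>69); f=L[m]
print('hook',len(f),np.percentile(f[:,0],[50,99]),np.percentile(f[:,1],[2,98]),np.percentile(f[:,2],[10,50,90]))
save('i.png',im)
E
```

```text
time: 13.03
tool_pos: [0.4893, 0.1754, 0.317]
tool_rot: [3.142, 0.0, 0.144]
contact_force: [0.8, -0.1, -1.7]
opening: 0.0601
grip_force: 10.0
time: 13.37
tool_pos: [0.4888, 0.1753, 0.3168]
tool_rot: [3.141, 0.002, 0.144]
contact_force: [-0.1, -0.4, -3.8]
opening: 0.0599
grip_force: 3.0
time: 13.87
tool_pos: [0.4892, 0.1754, 0.3176]
tool_rot: [3.142, -0.0, 0.144]
contact_force: [-0.2, -0.2, 0.5]
opening: 0.0798
grip_force: 0.0
[0.48915763 0.17536727 0.31755318] [-0.15869175 -0.48251862 -0.05615493]
hook 3619 [74.31515882 79.5952061 ] [-24.20252132  22.77557323] [177.83580659 178.71406649 179.6275682 ]
```

View pics/i.png

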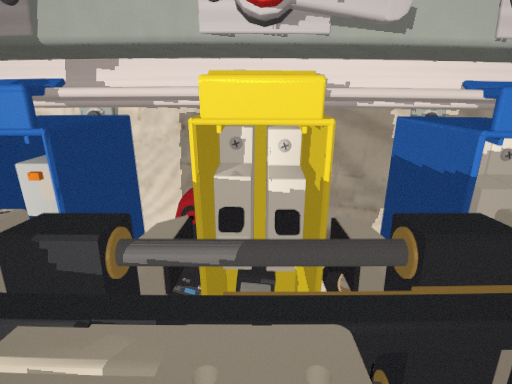

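The bin hangs: the hook top is at z 0.179, so its roof is on the rail, and the breakers are inside. The hook is seen at (262,97) under open fingers. Retreating upward, then on to the keeper.

```bash
python3 -m crank '[[0.74,0,0,-20,0],[0.74,0,0,-55,0],[0.74,0,0,-95,0],[0.74,0,0,-135,0],[0.74,0,0,-140,0]]' 20; python3 -m crank '[[0,30,0,0,-0.12],[-0.4,60,1,0,-0.24],[-0.4,90,1,0,-0.36],[-0.4,110,1,0,-0.48],[-0.4,110,1,0,-0.6],[-0.4,110,1,0,-0.72],[-0.4,110,1,0,-0.84],[-0.4,110,1,0,-0.96],[-0.4,110,1,0,-1.08],[-0.4,110,1,0,-1.2],[-0.4,110,1,0,-1.32],[-0.4,110,1,0,-1.42]]' 20
python3 - <<'E'
from h import *
im,d=grab('wrist'); s=telemetry.observe();print(s['tool_pos'],s['tool_rot'],s['opening'])
im,W=cloud('wrist'); hsv=cv2.cvtColor(im,cv2.COLOR_RGB2HSV)
H,S,V=[hsv[...,i].astype(int) for i in range(3)]
a=s['tool_rot'][2]; ex=np.array([np.cos(a),np.sin(a)]); ey=np.array([-ex[1],ex[0]])
L=np.dstack([(W[...,:2]-s['tool_pos'][:2])@ex,(W[...,:2]-s['tool_pos'][:2])@ey,W[...,2]])*1000
red=((H<8)|(H>172))&(S>150)&(V>80)&(L[...,2]>211)&(L[...,2]<222)
n,lab,st,ce=cv2.connectedComponentsWithStats(red.astype(np.uint8))
for i in range(1,n):
    if st[i,4]>40: print(st[i],cv2.minAreaRect(L[lab==i][:,:2].astype(np.float32)))
E
```

```text
time: 14.33
tool_pos: [0.4895, 0.1755, 0.4648]
tool_rot: [-3.141, -0.013, 0.144]
contact_force: [0.5, -0.0, 1.0]
opening: 0.0804
grip_force: 0.0
time: 15.33
tool_pos: [0.5982, 0.1901, 0.4571]
tool_rot: [-3.141, 0.0, 1.57]
contact_force: [-0.1, 0.2, -0.1]
opening: 0.0273
grip_force: 0.0
[0.59815662 0.190156   0.45709696] [-3.14128461e+00  1.32574225e-04  1.57477736e+00] 0.027534821461319494
[208  38  64  20 908] ((112.568603515625, 16.971546173095703), (9.758284568786621, 44.44774627685547), 4.1420578956604)
[257 173  12  55 602] ((-0.4391918182373047, 1.385653018951416), (8.821944236755371, 44.15886306762695), 89.5291748046875)
```

The wing is centred under the open fingers, within 1.4 mm and 0.5°. Descending, closing, then turning back by 1.43 rad.

```bash
python3 -m crank '[[-0.4,0,-1,20,0.005],[-0.4,0,-1,50,0.005],[-0.4,0,-1,75,0.005],[-0.4,0,-1,84,0.005],[-0.4,0,-1,84,0.005],[-1,0,-1,84,0.005],[-1,0,-1,84,0.005],[-1,0,-1,84,0.005],[-1,0,-1,84,0.005],[-1,0,-1,84,0.005]]' 20; python3 -m crank '[[-1,0,0,0,0.12],[-1,0,0,0,0.24],[-1,0,0,0,0.36],[-1,0,0,0,0.48],[-1,0,0,0,0.6],[-1,0,0,0,0.72],[-1,0,0,0,0.84],[-1,0,0,0,0.96],[-1,0,0,0,1.08],[-1,0,0,0,1.2],[-1,0,0,0,1.32],[-1,0,0,0,1.425]]' 20;  python3 -m crank '[[-1,0,0,0,0],[-1,0,0,0,0],[-1,0,0,0,0]]' 20
```

```text
time: 16.22
tool_pos: [0.5979, 0.1902, 0.3753]
tool_rot: [3.136, -0.001, 1.559]
contact_force: [4.2, -0.3, 4.0]
opening: 0.0089
grip_force: 20.0
time: 17.22
tool_pos: [0.598, 0.19, 0.3753]
tool_rot: [3.141, -0.006, 0.127]
contact_force: [5.4, -0.3, 4.5]
opening: 0.0088
grip_force: 20.0
time: 17.47
tool_pos: [0.598, 0.1899, 0.3753]
tool_rot: [3.141, -0.006, 0.133]
contact_force: [5.1, -0.3, 3.5]
opening: 0.0088
grip_force: 20.0
```

Keeper is at about -0.01 rad. Releasing, retreating and checking.

```bash
python3 -m crank '[[-0.4,0,0,0,0],[-0.4,0,0,0,0],[-0.4,0,0,0,0],[-0.4,0,0,-30,0],[-0.4,0,0,-60,0],[-0.4,0,0,-100,0],[-0.4,0,0,-130,0],[-0.4,0,0,-130,0],[-0.4,0,0,-130,0]]' 20
python3 - <<'E'
from h import *
grab('wrist'); im,d=grab('top'); s=telemetry.observe();print(s['tool_pos'],s['contact_force'])
im,W=cloud('wrist'); hsv=cv2.cvtColor(im,cv2.COLOR_RGB2HSV)
H,S,V=[hsv[...,i].astype(int) for i in range(3)]
a=.143; ex=np.array([np.cos(a),np.sin(a)]); ey=np.array([-ex[1],ex[0]])
L=np.dstack([(W[...,:2]-[.598,.190])@ex,(W[...,:2]-[.598,.190])@ey,W[...,2]])*1000
red=((H<8)|(H>172))&(S>150)&(V>80)&(L[...,2]>211)&(L[...,2]<222)
n,lab,st,ce=cv2.connectedComponentsWithStats(red.astype(np.uint8))
for i in range(1,n):
    if st[i,4]>40: print(st[i],cv2.minAreaRect(L[lab==i][:,:2].astype(np.float32)))
m=(H>20)&(H<33)&(S>130)&(V>70)&(L[...,2]>165)&(L[...,2]<185)&(L[...,0]>-55); f=L[m]
print('hook',len(f),np.percentile(f,[1,50,99],axis=0).round(1))
top=cloud('top')[0]
save('j.png',np.hstack([cv2.resize(im,(480,360)),cv2.resize(top[140:290,140:273],(319,360))]))
E
```

```text
time: 18.22
tool_pos: [0.5968, 0.1902, 0.5054]
tool_rot: [-3.141, -0.004, 0.134]
contact_force: [-0.2, -0.5, -0.4]
opening: 0.0274
grip_force: 0.0
[0.5969749  0.19019311 0.50212302] [ 0.41464162 -0.20150968 -0.50416059]
[138 163  12  46 422] ((-0.4767131805419922, 113.5098648071289), (8.220181465148926, 44.04464340209961), 85.88938903808594)
[258 162   9  46 399] ((-0.6456298828125, -0.9186906814575195), (7.7475690841674805, 43.11146926879883), 89.34382629394531)
[375 162  12  46 466] ((-1.4695682525634766, -114.8235092163086), (44.21806716918945, 8.885026931762695), 2.5809764862060547)
hook 662 [[-51.5 -27.3 166. ]
 [-38.7   8.1 178.5]
 [-30.5  27.3 180.6]]
```

View pics/j.png

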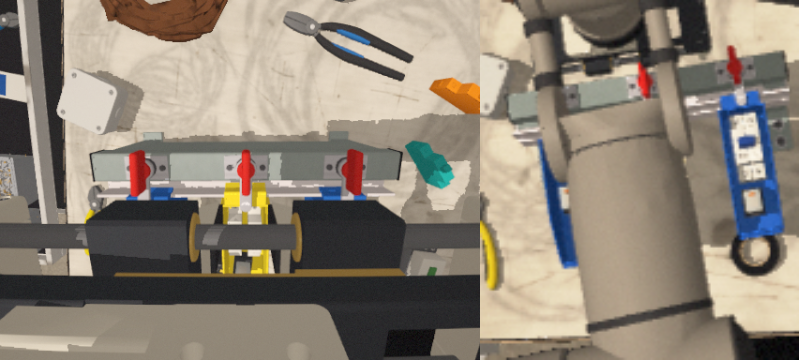

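The view shows the keeper shut over the yellow hook at (245,172), parallel to its neighbours within 0.02 rad. The bin hangs level in its bay with the parts inside, and the robot is clear.

```bash
python3 -c "
from cell import ticket; print(ticket.hand_in())"
```

```text
the job is handed in; nothing more can be done
None
```

The bin hangs on the middle bay's rail with its breakers and relay inside, the keeper is shut over its hook, nothing else on the bench was moved on purpose, and the job is handed in (no verdict was returned).

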